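Hold the microscope focus brake released with the keyed service tool

TASK

Pull the orange-handled keyed service tool out of its upright holder and push its shaft into the brass hub on top of the microscope's focus-drive unit, turning it until the key slips into the keyway. Keep pushing against the spring until the tool's dark collar sits flush on the hub, and finish still gripping the tool and holding it down there: do not let go. Leave the other things on the bench where they are.

Things in the scene. Friction and masses are not known exactly. Their poses are not given: they have to be found in the camera images.
- tool: Loose keyed service tool, about 0.12 kg, 106 mm long, hanging upright in the holder. Origin: centre of the shaft's tip (bottom end); z up along the tool, x towards the key. Dark collar of diameter 36 mm, z = 50 to 56 mm. Flat orange handle 40 (x) by 12 (y) by 50 mm, z = 56 to 106 mm; the white patch at its top is on the key's side (+x).
- tool_grip (a point): Where to grip the handle: on the tool's axis, 80 mm above the tip; same axes as the tool. Grip across the 12 mm thickness (along y).
- tool_tip (a point): Same point and axes as the tool's origin. The steel shaft above it has diameter 14 mm up to z = 50 mm (lowest 4 mm tapered to 9 mm); its one key is 6 mm wide, on the +x side, out to x = 12 mm, from z = 14 to 40 mm. So 14 mm of plain round shaft leads below the key.
- holder: Fixed aluminium tube (outer diameter 42 mm, bore 30 mm, rim 60 mm above the bench, bore floor at 10 mm) on a black disc foot of diameter 90 mm. Origin: centre of its underside; z up. The tool hangs in it with the collar on the rim: pull it straight up at least 55 mm to clear the rim.
- housing: Fixed focus-drive unit: cream casting 140 (x) by 110 (y) by 55 mm high, with black focus knobs on its y sides (158 mm over both). Origin: centre of its underside, under the hub's axis; z up. The brass hub (diameter 43 mm, does not turn) stands 20 mm out of its top. Hub bore: diameter 16.8 mm, one keyway 9 mm wide out to 14.8 mm from the axis, full depth.
- hub_mouth (a point): Centre of the hub's upper face, 75 mm above the bench; axes of the housing. The keyway points somewhere within 25 degrees of this +x; the angle is to be seen (red stripe on the hub's face at the keyway) or felt: wrongly turned, the key stops on the face with the tip 14 mm down; within about 7 degrees it drops in. At 50 mm the collar is on the face: home.
- plunger (a joint): Blue sprung plunger in the bore, met by the tip 40 mm below the hub's face: 0 when up, grows as it is pushed down (m); about 0.010 when the tool's collar is flush on the hub. Spring force 6 N at 0, 10 N at 0.010; it lifts the tool again if let go.
- objective: Bystander: loose steel microscope objective, diameter 33 mm, 48 mm high. Origin under its centre.
- canister: Bystander: loose small white jar with black cap, diameter 40 mm, 55 mm high. Origin under its centre.
- slidebox: Bystander: loose wooden slide box 40 x 85 x 30 mm. Origin under its centre.
- driver: Bystander: loose red-handled screwdriver, 170 mm long, lying on the bench along its own x.
Things that resemble listed ones, but are neither listed nor needed, are in the scene too. There is more than one size of the holder; the one meant has the size given above.

How it is judged:
By the outcome, as a careful person would: the job done as asked, in the order asked, and still so for the second after the job is handed in, while the arm keeps its last pose, push and grip.
It also fails if it takes over 51 s, if anything falls off the work surface, if the arm or the gripper's body presses on something with over 40 N, if the wrist force passes 120 N, or if a joint passes its speed limit or range.

ROBOT

A 6-joint arm with a two-finger parallel gripper is mounted at the origin on the work surface. World frame = base frame: x ahead of the robot, y to its left, z up, the work surface at z = 0. Lengths are in m, angles in rad, forces in N, time in s.
With the tool pointing down it reaches from about 0.3 to 0.85 m from the base axis. Payload 5.4 kg.
Tool frame: the origin (TCP) lies midway between the tips of the shut fingers; the grasp point (between the pads) lies 19 mm behind it; z points along the fingers, y is the line along which they close (so a half turn about z gives the same grasp; the last joint's range is limited). The gripper opens to 85 mm and grips with 20 to 120 N. Pads are 22 mm wide; open, the fingers measure 114 mm over their backs; the gripper's body (76 mm by 85 mm) begins 54 mm behind the grasp point. The pads swing forward as they close: fully open they stand 13 mm farther back than shut.
Start: joints at [-1.342, 0.158, 1.597, -0, 1.386, -0.21], TCP at [0.244, -0.521, 0.231] pointing down, gripper open.
Joint ranges: [-2.91, 2.91], [-0.94, 2.29], [0.18, 2.7], [-1.29, 4.43], [0.17, 2.64], [-3, 3]. Speed limits (rad/s): [2.57, 2.57, 3.14, 3.14, 3.14, 3.14].

INTERFACE

Orientations are given as a unit quaternion [x, y, z, w].
In Python, from bench import bot gives the robot as it stands.
- The arm moves only by the tool apply_moves, never from a script. Its argument "increments" is a list of rows, each a list of 3 entries, a list of its own where there are three numbers: the finger opening in mm, from 0 to 85.4, then the shift along the tool's x, y, z in units of 40 mm (1.0 is 40 mm), then the turn about the tool's z in units of 8 degrees (1.0 is 8 degrees). A call has 1 to 10 rows; each row shifts and turns the commanded pose from where the row before left it, along the tool's axes as they then stand; what a row does not reach is not made up. A row lasts 1/10 s, in which the tool goes at most 50 mm and 8.59 degrees, less where a joint would pass 70% of its speed; a pose out of reach is approached as far as the arm can. A call is refused whole if a number of a shift passes 1 or a number of a turn 1, either way. A call with a gripper value outside its range is refused whole. The fingers move at their own pace and stop on an object; "squeeze" is the grip in N (left out, the last holds). Time passes only in rows, so rows that do not move let the fingers close. It gives the time, the measured TCP pose, the force, the opening and the grip force at its end, in the units of the state.
- bot.get_state(): the state, without advancing time (a new reading comes with each control period).
- bot.read_camera(name): name is "side" or "top"; returns the picture (384x512x3 uint8, red, green, blue); there is no depth.
- bot.camera_params(name): a dict with "vfov" (degrees; the focal length in pixels is half the picture's height over the tangent of half this angle, whatever the lens; pixels are square), "cx", "cy" (the principal point, pixels), "D" ([k1, k2, p1, p2, k3] as OpenCV has them; the pictures are not rectified), "rvec" (rotation vector, rad) and "tvec" (3), from world to camera coordinates, as OpenCV has them. Camera axes: x right, y down, z forward; pixel columns grow to the right and rows downward; lengths in m; the calibration is good to about 2 mm. A picture is of the moment at which its call begins. camera_params takes no time and is no camera call.
- bot.hand_in(): hands the job in; it is judged then, once.
Trained networks look in the newest picture that a camera, given by its name, has taken for a name from the list of things; names that differ only in an ending like _2 or _b are one class to them, and where a whole thing is asked for, a point or a joint stands for the part that bears it (a point fixed in the world has none). Each returns a list of dicts, best first, with "conf" (0 to 1); they miss things now and then, are a little off and sometimes report something else, mostly with a low value. They report only what shows in the picture. A call takes as long as a camera call. They do not tell look-alikes from the thing itself.
- bot.boxes_of(camera, target): "at" ([column, row] in pixels, amid what is visible of it).
- bot.masks_of(camera, target): "pixels" (384x512 bool, what is visible of it) and "at" ([column, row] in pixels, amid what is visible of it).
The state is a dict: "clock": time; "q": joint angles; "dq": joint speeds; "tau": joint torques, N m; "position": TCP position; "tool_rot": TCP orientation; "contact_force": force on the tool from outside, world axes, zero at the start; "moment": the same for the moment, N m; "width": finger opening in m; "grasp_force": force on a finger pad.
Only numpy, scipy, OpenCV 4.12 (cv2) and the standard library are available. Lean on these libraries where they do the work, as an engineer would, in place of code of your own. Each camera call takes 0.05 s, during which the arm holds its last target. There are 200 camera calls.

## Working session

There is one attempt and no reset: what is moved stays moved. The work goes in short steps, Python scripts to look and compute and a tool call to move; the robot and the scene stay as the last step left them, time stands still between calls to the robot, and variables do not carry over. Pictures are saved under pics/ and viewed, at most 10 in all, crops included, and the job is handed in when it is done.

Besides the shell and the picture viewer there is one more tool, called after ">>>" by a JSON object that holds its "api" and its "payload". apply_moves: Moves the arm, as the interface text tells. Its arguments: {"type":"object","properties":{"increments":{"type":"array","items":{"type":"array"}},"squeeze":{"type":"number"}},"required":["increments"]}

```bash
mkdir -p pics
cat > h.py <<'E'
import numpy as np, cv2
from bench import bot
def cam(n):
    p=bot.camera_params(n); f=192/np.tan(np.radians(p['vfov'])/2)
    return np.array([[f,0,p['cx']],[0,f,p['cy']],[0,0,1]]),np.array(p['D'],float),np.array(p['rvec'],float),np.array(p['tvec'],float)
def ray(n,uv):
    K,D,r,t=cam(n); R=cv2.Rodrigues(r)[0]
    x=cv2.undistortPoints(np.array([[uv]],float),K,D)[0,0]
    d=R.T@np.array([x[0],x[1],1]); return -R.T@t.ravel(), d/np.linalg.norm(d)
def atz(n,uv,z):
    c,d=ray(n,uv); return c+d*(z-c[2])/d[2]
def tri(a,b):
    A=np.zeros((3,3));v=np.zeros(3)
    for n,uv in(a,b):
        c,d=ray(n,uv);P=np.eye(3)-np.outer(d,d);A+=P;v+=P@c
    p=np.linalg.solve(A,v)
    return p,[np.linalg.norm(np.cross(p-ray(n,uv)[0],ray(n,uv)[1])) for n,uv in(a,b)]
def proj(n,X):
    K,D,r,t=cam(n); return cv2.projectPoints(np.array(X,float).reshape(-1,1,3),r,t,K,D)[0][:,0]
E
python3 - <<'E'
from h import *
np.set_printoptions(precision=3,suppress=True)
for n in('side','top'):
    im=bot.read_camera(n); cv2.imwrite(f'pics/{n}0.png',im[...,::-1]); np.save(f'pics/{n}0.npy',im)
    print(n,cam(n)[0][0,0],ray(n,[256,192]))
    for t in('tool','holder','housing','hub_mouth','objective','canister','slidebox','driver'):
        print(t,[(np.round(b['at']).tolist(),round(b['conf'],2),[round(v,3) for v in atz(n,b['at'],0.0)[:2]]) for b in bot.boxes_of(n,t)])
print(bot.get_state())
a=cv2.imread('pics/side0.png');b=cv2.imread('pics/top0.png')
E
```

```text
side 349.023123114046 (array([ 0.504, -0.576,  0.757]), array([ 0.096,  0.664, -0.742]))
tool [([218.0, 148.0], 0.6, [np.float64(0.509), np.float64(0.314)])]
holder [([268.0, 184.0], 0.9, [np.float64(0.641), np.float64(0.129)])]
housing [([256.0, 301.0], 0.56, [np.float64(0.55), np.float64(-0.23)])]
hub_mouth [([255.0, 301.0], 0.95, [np.float64(0.546), np.float64(-0.23)])]
objective [([341.0, 315.0], 0.66, [np.float64(0.73), np.float64(-0.293)])]
canister [([187.0, 219.0], 0.75, [np.float64(0.399), np.float64(0.036)]), ([218.0, 167.0], 0.75, [np.float64(0.502), np.float64(0.228)])]
slidebox [([317.0, 216.0], 0.76, [np.float64(0.754), np.float64(-0.014)])]
driver [([221.0, 167.0], 0.5, [np.float64(0.509), np.float64(0.223)]), ([291.0, 134.0], 0.44, [np.float64(0.762), np.float64(0.349)])]
top 362.62559522620967 (array([0.495, 0.022, 0.862]), array([ 0.098, -0.037, -0.994]))
tool [([148.0, 224.0], 0.67, [np.float64(0.507), np.float64(0.248)]), ([258.0, 122.0], 0.32, [np.float64(0.751), np.float64(-0.018)])]
holder [([198.0, 168.0], 0.9, [np.float64(0.638), np.float64(0.129)]), ([162.0,
[... 447 characters left out ...]
.float64(0.397), np.float64(0.008)])]
slidebox [([257.0, 121.0], 0.72, [np.float64(0.755), np.float64(-0.015)]), ([345.0, 202.0], 0.55, [np.float64(0.553), np.float64(-0.225)])]
driver [([116.0, 120.0], 0.92, [np.float64(0.761), np.float64(0.332)])]
{'clock': 0.9, 'q': array([-1.342,  0.158,  1.597,  0.   ,  1.386, -0.21 ]), 'dq': array([ 0.002, -0.001, -0.   ,  0.   ,  0.001, -0.002]), 'tau': array([ -0.001, -39.601, -33.171,  -0.   ,   0.001,  -0.   ]), 'position': array([ 0.244, -0.521,  0.231]), 'tool_rot': array([ 0.976,  0.218,  0.   , -0.   ]), 'contact_force': array([-0.021, -0.932,  0.258]), 'moment': array([ 0.045,  0.055, -0.012]), 'grasp_force': 0.0, 'width': 0.08536306237846206}
```

View pics/side0.png

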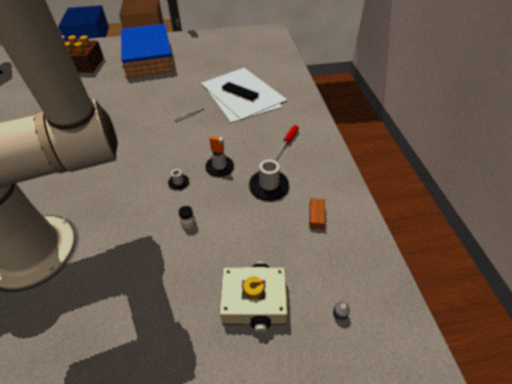

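View pics/top0.png

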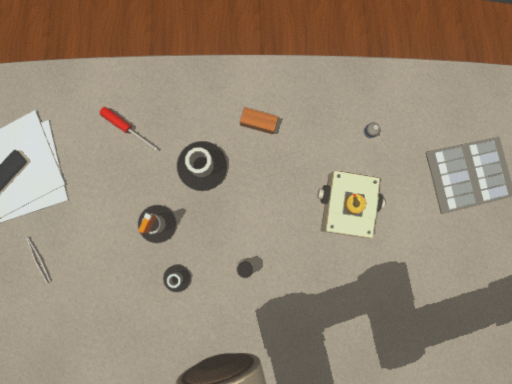

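The side view shows the orange tool at (218,148), and the top view shows it at (148,224). Possible confusions in the top view are the large empty holder (202,165), the small empty holder (176,278), the red screwdriver (116,120) and the orange-brown slide box (259,120). I choose the medium holder with the orange handle, foot at (157,224). The hub is at top (356,203) and side (254,287).

Run:
```python
from h import *
a=np.load('pics/top0.npy')[...,::-1];b=np.load('pics/side0.npy')[...,::-1]
c=lambda i,u,v,s:cv2.resize(i[v:v+s,u:u+int(s*4/3)],(400,300),interpolation=cv2.INTER_CUBIC)
cv2.imwrite('pics/crop1.png',np.vstack([np.hstack([c(a,130,200,45),c(a,318,167,72)]),np.hstack([c(b,194,130,48),c(b,215,258,72)])]))
# masks: tool orange both views
np.set_printoptions(precision=4,suppress=True)
for n,im,(u,v,s) in(('top',a,(130,200,45)),('side',b,(200,130,35))):
    hsv=cv2.cvtColor(np.ascontiguousarray(im),cv2.COLOR_BGR2HSV)
    m=np.zeros((384,512),bool); m[v:v+s,u:u+s]=True
    m&=(hsv[...,0]<22)&(hsv[...,1]>170)&(hsv[...,2]>120)
    vv,uu=np.nonzero(m);print(n,len(uu),uu.mean(),vv.mean(),uu.min(),uu.max(),vv.min(),vv.max())
```

```text
top 78 143.3846153846154 225.66666666666666 139 148 219 232
side 33 213.87878787878788 138.21212121212122 210 218 136 140
```

View pics/crop1.png

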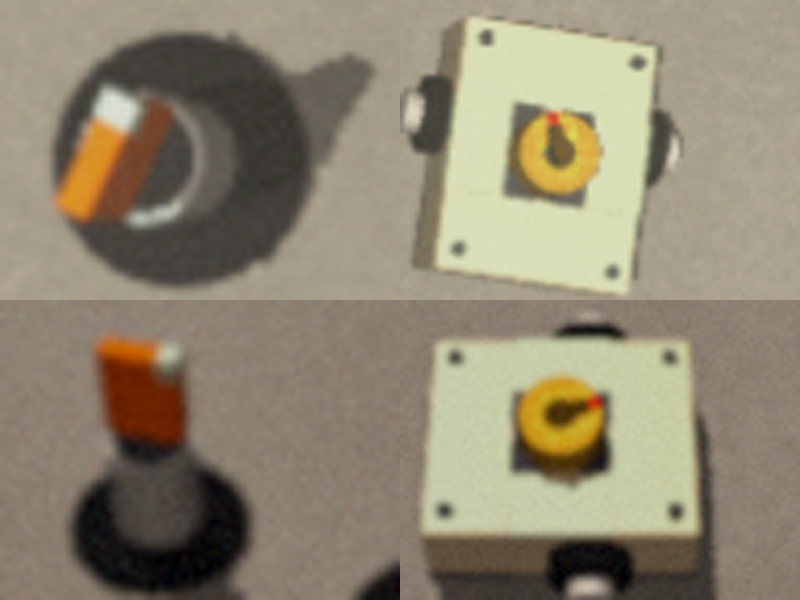

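The crop confirms the choice: the handle in the medium holder has its white patch towards top (148,214). The hub's red stripe is at top (354.7,195.6) and side (262.3,282.5).

Run:
```python
from h import *
np.set_printoptions(precision=4,suppress=True)
T=lambda x,y:(130+x/6.667,200+y/6.667)
print('tool top tri',tri(('top',T(97,154)),('side',(216.6,137.7))))
w,o=atz('top',T(122,96),.116),atz('top',T(71,213),.116);print(w,o,(w+o)/2,np.degrees(np.arctan2(*(w-o)[1::-1])))
w2,o2=atz('side',(194+182/6.25,130+47/6.25),.116),atz('side',(194+100/6.25,130+46/6.25),.116);print(w2,o2,np.linalg.norm(w2-o2),np.degrees(np.arctan2(*(w2-o2)[1::-1])))
H=lambda x,y:(318+x/4.1667,167+y/4.1667)
print('hub',tri(('top',H(162,152)),('side',(253.6,285.8))))
print('stripe',tri(('top',H(153,119)),('side',(262.3,282.5))))
c=atz('top',H(162,152),.075);s=atz('top',H(153,119),.075);print(c,s,np.degrees(np.arctan2(*(s-c)[1::-1])))
c=atz('side',(253.6,285.8),.075);s=atz('side',(262.3,282.5),.075);print(c,s,np.degrees(np.arctan2(*(s-c)[1::-1])))
q=[atz('top',H(x,y),.055) for x,y in((68,17),(258,45),(230,293),(36,267))]
print('house',np.mean(q,0),[np.degrees(np.arctan2(*(a-b)[1::-1])) for a,b in((q[0],q[3]),(q[1],q[2]))],np.linalg.norm(q[0]-q[3]),np.linalg.norm(q[0]-q[1]))
# foot of holder, dark disc
print('foot',atz('top',T(182,160),.006), 'side', atz('side',(194+160/6.25,130+(522-300)/6.25),.006))
# overlay-check: fit of rim
print('rim',proj('top',[[*((w+o)/2)[:2],.06]]))
```

```text
tool top tri (array([0.5073, 0.2242, 0.117 ]), [np.float64(0.0008757868832686175), np.float64(0.0008757868832686121)])
[0.5242 0.2168 0.116 ] [0.4884 0.2323 0.116 ] [0.5063 0.2246 0.116 ] -23.372178673243667
[0.5268 0.223  0.116 ] [0.4895 0.2303 0.116 ] 0.03803142319653359 -11.079918344678951
hub (array([ 0.5447, -0.23  ,  0.0756]), [np.float64(0.00019157176896010626), np.float64(0.00019157176896009568)])
stripe (array([ 0.5632, -0.2257,  0.0759]), [np.float64(0.0011101161077656627), np.float64(0.001110116107765427)])
[ 0.5445 -0.2302  0.075 ] [ 0.5622 -0.226   0.075 ] 13.392623317511577
[ 0.5449 -0.2297  0.075 ] [ 0.5644 -0.2252  0.075 ] 13.003701910567171
house [ 0.5445 -0.2294  0.055 ] [np.float64(-9.309212539647973), np.float64(-9.230161804410047)] 0.1374677949989253 0.10811352124970648
foot [0.5058 0.2238 0.006 ] side [0.5068 0.2253 0.006 ]
rim [[151.2658 223.513 ]]
```

Tool axis is (0.507,0.2245), handle top at z≈0.117, yaw ≈-23°. The hub face is at (0.5447,-0.230,0.0755), with the keyway at world angle 13°. Now I'll turn and travel.

>>> {"api": "apply_moves", "payload": {"increments": [[60, [0, 0, 0], 1], [60, [0, 0, 0], 1], [60, [0, 0, 0], 1], [60, [0, 0, 0], 1], [60, [0, 0, 0], 1], [60, [0, 0, 0], 1], [60, [0, 0, 0], 0.08]], "squeeze": 80}}

```text
clock: 1.6
position: [0.2443, -0.5205, 0.2313]
tool_rot: [0.979, -0.204, 0.0, -0.0]
contact_force: [-0.1, -0.6, -0.1]
width: 0.06
grasp_force: 0.0
```

>>> {"api": "apply_moves", "payload": {"increments": [[60, [-0.07, -0.98, 0], 0], [60, [-0.07, -0.98, 0], 0], [60, [-0.07, -0.98, 0], 0], [60, [-0.07, -0.98, 0], 0], [60, [-0.07, -0.98, 0], 0], [60, [-0.07, -0.98, 0], 0], [60, [-0.07, -0.98, 0], 0], [60, [-0.07, -0.98, 0], 0], [60, [-0.07, -0.98, 0], 0], [60, [-0.07, -0.98, 0], 0]]}}

```text
clock: 2.6
position: [0.3752, -0.1484, 0.2316]
tool_rot: [0.979, -0.202, 0.0, 0.0]
contact_force: [1.5, -0.7, 0.8]
width: 0.06
grasp_force: 0.0
```

>>> {"api": "apply_moves", "payload": {"increments": [[60, [-0.07, -0.98, 0], 0], [60, [-0.07, -0.98, 0], 0], [60, [-0.07, -0.98, 0], 0], [60, [-0.07, -0.98, 0], 0], [60, [-0.07, -0.98, 0], 0], [60, [-0.07, -0.98, 0], 0], [60, [-0.07, -0.98, 0], 0], [60, [-0.07, -0.98, 0], 0], [60, [-0.07, -0.8, 0], 0], [60, [0, 0, 0], 0]]}}

```text
clock: 3.6
position: [0.49, 0.1802, 0.2313]
tool_rot: [0.98, -0.2, 0.0, -0.001]
contact_force: [0.0, -0.7, 0.4]
width: 0.0599
grasp_force: 0.0
```

```bash
cat >> h.py <<'E'
def go(xyz,ang):
    from scipy.spatial.transform import Rotation as Ro
    s=bot.get_state();R=Ro.from_quat(s['tool_rot']).as_matrix();x=np.degrees(np.arctan2(R[1,0],R[0,0]))
    print('t',round(s['clock'],2),'pos',s['position'].round(4),'xang',round(x,2),'zax',R[:,2].round(4),'F',s['contact_force'].round(1),'M',s['moment'].round(2),'w',round(s['width'],4),'g',s['grasp_force'])
    print('units',(R.T@(np.array(xyz)-s['position'])/.04).round(3),'turn',round((x-ang)/8,3))
E
python3 -c "
from h import *
go([.5068,.2244,.0735],-23)"
```

```text
t 3.6 pos [0.49   0.1802 0.2313] xang -23.09 zax [ 3.0e-04  1.1e-03 -1.0e+00] F [ 0.  -0.7  0.4] M [-0.06  0.   -0.01] w 0.0599 g 0.0
units [-0.046 -1.177  3.946] turn -0.012
```

>>> {"api": "apply_moves", "payload": {"increments": [[60, [-0.02, -0.6, 0], 0], [60, [-0.02, -0.58, 0], 0], [60, [0, 0, 0.8], 0], [60, [0, 0, 0.8], 0], [60, [0, 0, 0.8], 0], [60, [0, 0, 0.6], 0], [60, [0, 0, 0.5], 0], [60, [0, 0, 0.4], 0], [60, [0, 0, 0], 0], [60, [0, 0, 0], 0]]}}

```text
clock: 4.6
position: [0.5071, 0.2206, 0.0757]
tool_rot: [0.979, -0.203, 0.0, 0.0]
contact_force: [0.9, 0.2, 0.3]
width: 0.0597
grasp_force: 0.0
```

```bash
python3 -c "
from h import *
go([.5068,.2244,.0735],-23)
a=bot.read_camera('top')[...,::-1];b=bot.read_camera('side')[...,::-1]
c=lambda i,u,v,s:cv2.resize(i[v:v+s,u:u+s],(400,400),interpolation=cv2.INTER_CUBIC)
cv2.imwrite('pics/c2.png',np.hstack([c(a,110,180,90),c(b,175,100,80)]))"
```

```text
t 4.6 pos [0.5071 0.2206 0.0757] xang -23.45 zax [-0.e+00 -2.e-04 -1.e+00] F [0.9 0.2 0.3] M [ 0.01 -0.01  0.03] w 0.0597 g 0.0
units [-0.044 -0.085  0.055] turn -0.056
```

View pics/c2.png

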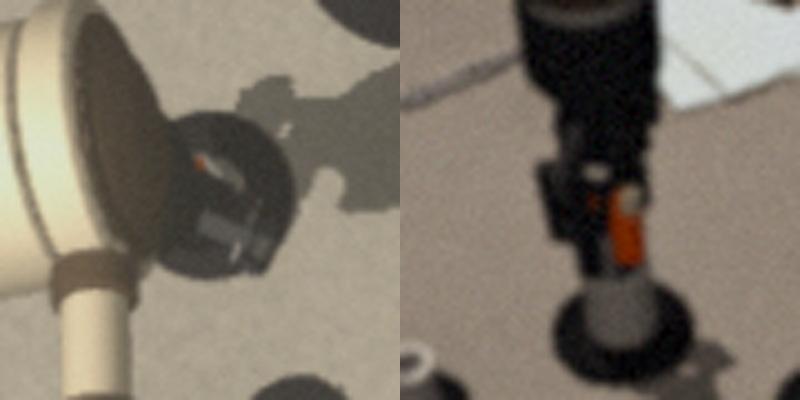

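The handle sits between the open fingers (side crop, about (620,215)). I'll correct slightly and close.

>>> {"api": "apply_moves", "payload": {"increments": [[60, [-0.04, -0.08, 0.03], 0], [30, [0, 0, 0], 0], [8, [0, 0, 0], 0], [4, [0, 0, 0], 0], [4, [0, 0, 0], 0], [4, [0, 0, 0], 0], [4, [0, 0, 0], 0], [4, [0, 0, 0], 0]], "squeeze": 90}}

```text
clock: 5.5
position: [0.5069, 0.2247, 0.0744]
tool_rot: [0.979, -0.204, 0.0, -0.0]
contact_force: [-0.9, 0.9, 2.8]
width: 0.0111
grasp_force: 87.9
```

```bash
python3 -c "
from h import *
go([.5068,.2244,.0735],-23)"
```

```text
t 5.5 pos [0.5069 0.2247 0.0744] xang -23.5 zax [ 4.e-04  1.e-04 -1.e+00] F [-0.9  0.9  2.8] M [ 0.02  0.14 -0.06] w 0.0111 g 87.8720211982727
units [-0.     0.008  0.022] turn -0.063
```

>>> {"api": "apply_moves", "payload": {"increments": [[4, [0, 0, -0.2], 0], [4, [0, 0, -0.4], 0], [4, [0, 0, -0.5], 0], [4, [0, 0, -0.5], 0], [4, [0, 0, -0.5], 0], [4, [0, 0, -0.5], 0], [4, [0, 0, -0.3], 0], [4, [0, 0, 0], 0]]}}

```text
clock: 6.3
position: [0.5078, 0.2248, 0.192]
tool_rot: [0.979, -0.204, 0.002, -0.001]
contact_force: [0.4, 0.8, -1.1]
width: 0.0111
grasp_force: 87.6
```

```bash
python3 -c "
from h import *
go([.5447,-.230,.185],13.2)
R=0
for n in('side','top'):
    im=bot.read_camera(n)[...,::-1]; np.save(f'pics/{n}1.npy',im)
    print(n,[(b['at'],b['conf']) for b in bot.boxes_of(n,'tool')], proj(n,[[*bot.get_state()['position']]]))
a=np.load('pics/side1.npy');u,v=proj('side',[bot.get_state()['position']])[0].astype(int)
cv2.imwrite('pics/c3.png',cv2.resize(a[v-45:v+55,u-60:u+60],(720,600),interpolation=cv2.INTER_CUBIC));print(u,v)"
```

```text
t 6.3 pos [0.5078 0.2248 0.192 ] xang -23.5 zax [ 3.5e-03  6.0e-04 -1.0e+00] F [ 0.4  0.8 -1.1] M [-0.02  0.03  0.06] w 0.0111 g 87.60205149650574
units [ 5.378 10.06   0.17 ] turn -4.587
side [([215.2, 120.2], 0.54)] [[213.33780379 116.83162068]]
top [([139.2, 212.9], 0.59)] [[134.11211071 222.86458296]]
213 117
```

View pics/c3.png

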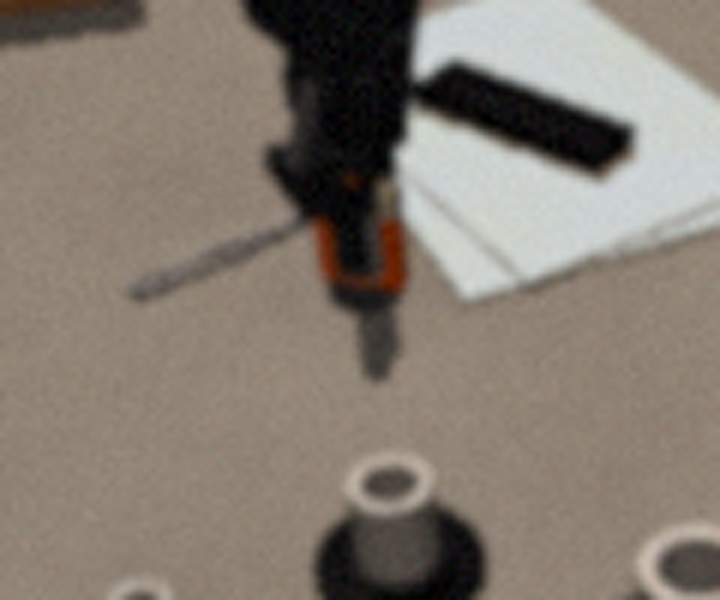

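The tool is clear of the holder and hangs straight (tip at crop (375,375)). Now I'll turn it to the keyway angle and go above the hub.

>>> {"api": "apply_moves", "payload": {"increments": [[4, [0, 0, 0], -0.6], [4, [0, 0, 0], -1], [4, [0, 0, 0], -1], [4, [0, 0, 0], -1], [4, [0, 0, 0], -1], [4, [-0.08, 0.5, 0], 0], [4, [-0.14, 0.9, 0], 0], [4, [-0.14, 0.9, 0], 0], [4, [-0.14, 0.9, 0], 0], [4, [-0.14, 0.9, 0], 0]]}}

```text
clock: 7.5
position: [0.5188, 0.0578, 0.1889]
tool_rot: [0.993, 0.116, -0.001, -0.0]
contact_force: [0.8, -0.2, -1.9]
width: 0.0109
grasp_force: 87.8
```

>>> {"api": "apply_moves", "payload": {"increments": [[4, [-0.14, 0.9, 0], 0], [4, [-0.14, 0.9, 0], 0], [4, [-0.14, 0.9, 0], 0], [4, [-0.14, 0.9, 0], 0], [4, [-0.14, 0.9, 0], 0], [4, [-0.14, 0.9, 0], 0], [4, [-0.14, 0.9, 0], 0], [4, [-0.06, 0.4, 0], 0], [4, [0, 0, 0], 0], [4, [0, 0, 0], 0]]}}

```text
clock: 8.5
position: [0.5403, -0.2103, 0.1892]
tool_rot: [0.993, 0.116, -0.001, -0.001]
contact_force: [0.6, -0.4, -2.3]
width: 0.0108
grasp_force: 87.9
```

```bash
python3 -c "
from h import *
go([.5447,-.230,.145],13.2)"
```

```text
t 8.5 pos [ 0.5403 -0.2103  0.1892] xang 13.3 zax [-0.0014  0.0018 -1.    ] F [ 0.6 -0.4 -2.3] M [ 0.   -0.02 -0.05] w 0.0108 g 87.9297137260437
units [-0.006  0.508  1.104] turn 0.012
```

>>> {"api": "apply_moves", "payload": {"increments": [[4, [0, 0.3, 0], 0], [4, [0, 0.2, 0], 0], [4, [0, 0, 0.4], 0], [4, [0, 0, 0.4], 0], [4, [0, 0, 0.2], 0], [4, [0, 0, 0], 0], [4, [0, 0, 0], 0]]}}

```text
clock: 9.2
position: [0.5454, -0.2306, 0.1502]
tool_rot: [0.993, 0.116, -0.0, -0.0]
contact_force: [0.6, 0.2, -0.9]
width: 0.011
grasp_force: 88.0
```

```bash
python3 -c "
from h import *
go([.5447,-.230,.145],13.2)
p=bot.get_state()['position']
a=bot.read_camera('side')[...,::-1];b=bot.read_camera('top')[...,::-1]
print(proj('side',[p,[p[0],p[1],p[2]-.064],[.5447,-.23,.0755]]),proj('top',[p,[p[0],p[1],p[2]-.064],[.5447,-.23,.0755]]))
c=lambda i,u,v:cv2.resize(i[v:v+80,u:u+60],(390,520),interpolation=cv2.INTER_CUBIC)
cv2.imwrite('pics/c4.png',np.hstack([c(a,224,230),c(b,326,163)]))"
```

```text
t 9.2 pos [ 0.5454 -0.2306  0.1502] xang 13.32 zax [-1.e-04  1.e-04 -1.e+00] F [ 0.6  0.2 -0.9] M [ 0.02  0.05 -0.01] w 0.011 g 88.01906704902649
units [-0.014 -0.019  0.129] turn 0.015
[[253.23158861 268.17843474]
 [253.81618618 283.65746892]
 [253.52605951 285.82639438]] [[368.61099467 200.50309845]
 [358.63012557 202.71789629]
 [356.85906509 203.38095685]]
```

View pics/c4.png

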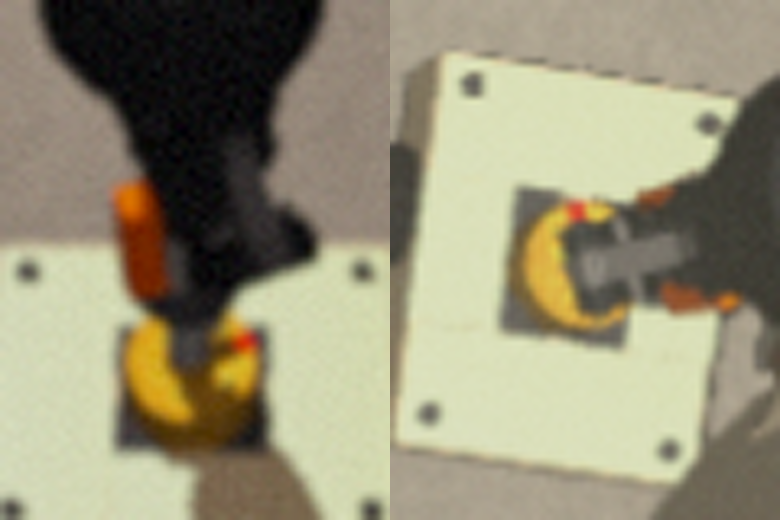

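The tip is over the bore in both crops (side tip (190,360), hub centre x≈191; top tip near (590,265)). I'll go down gently.

>>> {"api": "apply_moves", "payload": {"increments": [[4, [-0.02, -0.01, 0.15], 0], [4, [0, 0, 0.15], 0], [4, [0, 0, 0.1], 0], [4, [0, 0, 0.1], 0], [4, [0, 0, 0.05], 0], [4, [0, 0, 0], 0]]}}

```text
clock: 9.9
position: [0.5457, -0.2289, 0.1283]
tool_rot: [0.993, 0.116, 0.002, -0.001]
contact_force: [4.1, 4.4, 0.9]
width: 0.0115
grasp_force: 89.1
```

```bash
python3 -c "
from h import *
go([.5447,-.230,.0895],13.2)"
```

```text
t 9.9 pos [ 0.5457 -0.2289  0.1283] xang 13.29 zax [ 0.0028  0.0028 -1.    ] F [4.1 4.4 0.9] M [ 1.17 -0.76  0.03] w 0.0115 g 89.13718342781067
units [-0.033  0.022  0.97 ] turn 0.011
```

Sideways contact pushes towards +x, +y. I'll follow it and keep lowering.

>>> {"api": "apply_moves", "payload": {"increments": [[4, [0.03, -0.03, 0], 0], [4, [0, 0, 0.1], 0], [4, [0, 0, 0.1], 0], [4, [0, 0, 0.05], 0], [4, [0, 0, 0], 0]]}}

```text
clock: 10.4
position: [0.5455, -0.2284, 0.1173]
tool_rot: [0.993, 0.116, 0.0, -0.001]
contact_force: [3.5, 4.4, -2.0]
width: 0.0108
grasp_force: 88.7
```

```bash
python3 -c "
from h import *
go([.5447,-.230,.0895],13.2)"
```

```text
t 10.4 pos [ 0.5455 -0.2284  0.1173] xang 13.29 zax [ 2.0e-04  1.5e-03 -1.0e+00] F [ 3.5  4.4 -2. ] M [ 0.97 -0.74 -0.03] w 0.0108 g 88.72725248336792
units [-0.028  0.035  0.696] turn 0.011
```

The key has dropped in: tip ≈22 mm down with no axial force.

>>> {"api": "apply_moves", "payload": {"increments": [[4, [0.03, -0.03, 0.05], 0], [4, [0, 0, 0.1], 0], [4, [0, 0, 0.1], 0], [4, [0, 0, 0.1], 0], [4, [0, 0, 0.1], 0], [4, [0, 0, 0], 0]]}}

```text
clock: 11.0
position: [0.5461, -0.2278, 0.0997]
tool_rot: [0.993, 0.116, -0.0, 0.0]
contact_force: [0.4, 0.2, -1.9]
width: 0.0109
grasp_force: 88.8
```

```bash
python3 -c "
from h import *
go([.5447,-.230,.0895],13.2)"
```

```text
t 11.0 pos [ 0.5461 -0.2278  0.0997] xang 13.3 zax [-5.e-04 -1.e-04 -1.e+00] F [ 0.4  0.2 -1.9] M [-0.02 -0.01 -0.01] w 0.0109 g 88.76444220542908
units [-0.046  0.045  0.256] turn 0.012
```

>>> {"api": "apply_moves", "payload": {"increments": [[4, [0, 0, 0.08], 0], [4, [0, 0, 0.08], 0], [4, [0, 0, 0.06], 0], [4, [0, 0, 0], 0], [4, [0, 0, 0], 0]], "squeeze": 115}}

```text
clock: 11.5
position: [0.5466, -0.228, 0.0925]
tool_rot: [0.993, 0.116, 0.0, 0.0]
contact_force: [-2.4, 1.6, 6.7]
width: 0.0105
grasp_force: 113.9
```

```bash
python3 -c "
from h import *
go([.5447,-.230,.0895],13.2)"
```

```text
t 11.5 pos [ 0.5466 -0.228   0.0925] xang 13.31 zax [ 6.e-04 -8.e-04 -1.e+00] F [-2.4  1.6  6.7] M [0.22 0.56 0.01] w 0.0105 g 113.94641876220703
units [-0.059  0.038  0.076] turn 0.014
```

>>> {"api": "apply_moves", "payload": {"increments": [[4, [-0.02, -0.01, 0.04], 0], [4, [0, 0, 0.04], 0], [4, [0, 0, 0.04], 0], [4, [0, 0, 0], 0], [4, [0, 0, 0], 0]]}}

```text
clock: 12.0
position: [0.5465, -0.228, 0.0894]
tool_rot: [0.993, 0.116, 0.001, 0.001]
contact_force: [-4.6, 2.0, 15.5]
width: 0.0106
grasp_force: 115.1
```

```bash
python3 -c "
from h import *
go([.5447,-.230,.0895],13.2)"
```

```text
t 12.0 pos [ 0.5465 -0.228   0.0894] xang 13.32 zax [ 0.0021 -0.0015 -1.    ] F [-4.6  2.  15.5] M [0.6  0.88 0.03] w 0.0106 g 115.0871229171753
units [-0.055  0.037 -0.002] turn 0.014
```

>>> {"api": "apply_moves", "payload": {"increments": [[4, [-0.03, -0.02, 0.03], 0], [4, [0, 0, 0.03], 0], [4, [0, 0, 0], 0], [4, [0, 0, 0], 0], [4, [0, 0, 0], 0]]}}

```text
clock: 12.5
position: [0.5465, -0.228, 0.0894]
tool_rot: [0.993, 0.116, 0.002, 0.002]
contact_force: [-6.6, 4.7, 24.7]
width: 0.0106
grasp_force: 116.9
```

```bash
python3 -c "
from h import *
go([.5447,-.230,.0895],13.2)
p=bot.get_state()['position']
a=bot.read_camera('side')[...,::-1];b=bot.read_camera('top')[...,::-1]
c=lambda i,u,v:cv2.resize(i[v:v+80,u:u+60],(390,520),interpolation=cv2.INTER_CUBIC)
cv2.imwrite('pics/c5.png',np.hstack([c(a,224,240),c(b,326,163)]))"
```

```text
t 12.5 pos [ 0.5465 -0.228   0.0894] xang 13.32 zax [ 0.0049 -0.0029 -1.    ] F [-6.6  4.7 24.7] M [1.01 1.12 0.01] w 0.0106 g 116.87154293060303
units [-0.055  0.038 -0.004] turn 0.016
```

View pics/c5.png

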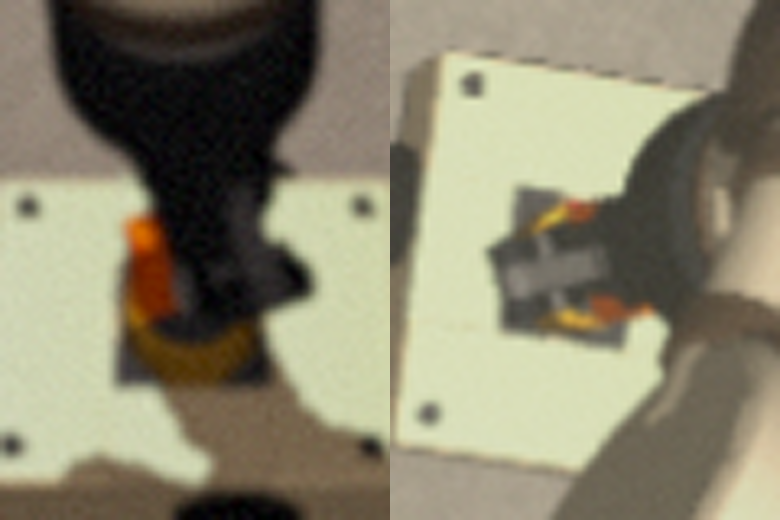

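The collar is down on the hub's face (side crop (200,325)). The height stayed at 0.0894 m, as predicted for home, while the push rose from 15 to 25 N, so this is a hard stop.

```bash
python3 -c "
from bench import bot
print(bot.hand_in())"
```

```text
the job is handed in; nothing more can be done
None
```

The keyed tool is pushed home in the hub, with its key in the keyway and the collar on the hub's face, still gripped and held down with about 25 N; I handed the job in at about 12.6 s, with no verdict returned.

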